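# Air the washed tea canister

### The job

The taller of the two clear lever-lid canisters on the tray has just been washed and needs a breath of air. With your fingertips press its front lever all the way down so that its lid stands fully open, keep it open for about three seconds, then let the lever come up slowly, taking two seconds or more right to the top, so that the lid comes down gently and shuts without slamming, and move clear. Work it by the lever alone without touching the lid; do not lift or shift anything, and leave the shorter canister and all the other tea things as they are.

Things in the scene. Friction and masses are not known exactly. Their poses are not given: they have to be found in the camera images.
- tall: The canister to air. Clear plastic canister, 100 x 100 mm, 145 mm tall to the underside of its white flip-top lid (112 x 126 x 8 mm), loose (about 1 kg) on a steel foot plate reaching 125 mm in front of its middle. Origin: underside, middle of the 100 mm square; z up; the lever side faces its own -x (roughly to the robot), the lid's hinge is at +x. Stands on the tray, 12 mm above the table.
- tall_pad (a point): Where to press: middle of the top face of the steel lever plate in front of the tall canister (60 mm wide, 6 mm thick, from 42 mm behind this point to 12 mm in front). Lever up, it is 102 mm in front of the canister's middle, about 166 mm above the table, the plate sloping 0.25 rad, front end higher. Its pivot is 76 mm behind it. Fully down it is 39 mm lower and slopes the other way.
- tall_lever (a joint): Lever of the tall canister, rad: 0 up (lid shut), 0.5 fully down at the stop (lid fully open). As it swings its press point stays within 5 mm of one place seen from above. Holding it down takes about 2 to 7 N; released, it springs back up.
- tall_lid (a joint): Lid of the tall canister, rad: 0 shut, 1.2 fully open; always 2.4 times the lever's angle. A spring and its own weight close it quickly (about 5 rad/s) if the lever is let go. Open, it leans back, away from the lever plate; its front edge never comes farther forward than 60 mm in front of the canister's middle.
- short: The shorter canister, with the same kind of lever and lid; leave it alone. Clear plastic canister, 100 x 100 mm, 95 mm tall to the underside of its white flip-top lid (112 x 126 x 8 mm), loose (about 1 kg) on a steel foot plate reaching 125 mm in front of its middle. Origin: underside, middle of the 100 mm square; z up; the lever side faces its own -x (roughly to the robot), the lid's hinge is at +x. Stands on the tray, 12 mm above the table.
- short_lid (a joint): Lid of the short canister, rad: 0 shut, 1.2 fully open.
- tray: Green painted wooden tray, 490 x 740 mm, floor 12 mm above the table, rim 26 mm high. Fixed. Origin under its centre.
- teapot: White enamel teapot with spout and handle, 124 mm across the belly, 125 mm tall, spout and handle reaching 105 mm from its axis. Origin: centre of its underside. Leave it alone.
- glass_a: Smoky glass, 62 mm across, 85 mm tall. Origin: centre of its underside. Leave it alone.
- glass_b: Smoky glass, 62 mm across, 85 mm tall. Origin: centre of its underside. Leave it alone.
- sugar_box: Round aluminium sugar box, 86 mm across, 73 mm tall. Origin: centre of its underside. Leave it alone.
- spoon_rest: Blue ceramic spoon rest: dish 80 mm across, 14 mm tall, with a short tail to 80 mm from its middle. Origin: centre of the dish's underside. Leave it alone.

How it is judged:
By the outcome, as a careful person would: the job done as asked, in the order asked, and still so for the second after the job is handed in, with the robot touching nothing.
It also fails if it takes over 45 s, if anything falls off the work surface, if the arm or the gripper's body presses on something with over 40 N, if the wrist force passes 120 N, or if a joint passes its speed limit or range.

### The arm

A 7-joint arm with a two-finger parallel gripper is mounted at the origin on the work surface. World frame = base frame: x ahead of the robot, y to its left, z up, the work surface at z = 0. Lengths are in m, angles in rad, forces in N, time in s.
With the tool pointing down it reaches from about 0.4 to 0.85 m from the base axis. Payload 10.4 kg.
Tool frame: the origin (TCP) lies between the finger pads; the fingertips stand ahead of it and the grasp point (between the pads) lies 3 mm ahead of it (r.tips_ahead is the z of the fingertips in the tool frame, in m); z points along the fingers, y is the line along which they close (so a half turn about z gives the same grasp; the last joint's range is limited). The gripper opens to 87 mm and grips with 3 to 60 N. Pads are 19 mm wide; open, the fingers measure 117 mm over their backs; the gripper's body (75 mm by 190 mm) begins 51 mm behind the grasp point.
Start: joints at [1.278, 0.332, -0.065, 1.46, 0.022, 1.35, -0.088], TCP at [0.167, -0.602, 0.245] pointing down, gripper open.
Joint ranges: [-2.6, 2.6], [-0.5, 2.12], [-1.47, 1.34], [0.16, 2.42], [-1.27, 4.41], [0.06, 2.06], [-2.6, 2.6]. Speed limits (rad/s): [2.22, 2.22, 2.79, 2.79, 3.14, 3.14, 3.14].

### API

Orientations are given as a unit quaternion [x, y, z, w].
In Python, from bench import telemetry, camera, get_calibration, r gives the robot as it stands.
- The arm moves only by the tool drive_tool, never from a script. Its argument "series" is one flat list of numbers, 7 for each row, row after row: the turn, a rotation vector about the tool's x, y, z in units of 5 degrees (1.0 is 5 degrees), then the shift along the tool's x, y, z in units of 40 mm (1.0 is 40 mm), then the opening, from -1 (shut) to 1 (fully open). A call has 1 to 10 rows; each row is the pose to reach, as a shift and turn from the pose commanded when the call began, along the tool's axes at that moment; what a row does not reach only later rows make up. A row lasts 1/12 s, in which the tool goes at most 41.7 mm and 7.16 degrees, less where a joint would pass 70% of its speed; a pose out of reach is approached as far as the arm can. A call with a gripper value outside its range is refused whole. The fingers move at their own pace and stop on an object; "grip_force" is the grip in N (left out, the last holds). Time passes only in rows, so rows that repeat a pose let the fingers close. It gives the time, the measured TCP pose, the force, the opening and the grip force at its end, in the units of the state.
- telemetry.read_state(): the state, without advancing time (a new reading comes with each control period).
- camera(name): name is "side" or "top" or "wrist"; returns the picture (384x512x3 uint8, red, green, blue); there is no depth.
- get_calibration(name): a dict with "fovy" (degrees; the focal length in pixels is half the picture's height over the tangent of half this angle, whatever the lens; pixels are square), "cx", "cy" (the principal point, pixels), "xyz" and "rotation" of the camera in the world. Camera axes: x right, y up, looking along -z (the intrinsics and any distortion apply to the point x, -y, -z); pixel columns grow to the right and rows downward; lengths in m; the calibration is good to about 2 mm. A picture is of the moment at which its call begins: read the wrist's pose just before it. get_calibration takes no time and is no camera call; for the wrist camera it gives the pose at the moment of the call.
- r.close_job(): hands the job in; it is judged then, once.
The state is a dict: "time": time; "joint_positions": joint angles; "joint_vel": joint speeds; "joint_torque": joint torques, N m; "ee_pos": TCP position; "eef_rot": TCP orientation; "ft_force": force on the tool from outside, world axes, zero at the start; "torque": the same for the moment, N m; "width": finger opening in m; "grip_force": force on a finger pad.
Only numpy, scipy, OpenCV 4.12 (cv2) and the standard library are available. Lean on these libraries where they do the work, as an engineer would, in place of code of your own. Each camera call takes 0.05 s, during which the arm holds its last target. There are 200 camera calls.

## Working session

There is one attempt and no reset: what is moved stays moved. The work goes in short steps, Python scripts to look and compute and a tool call to move; the robot and the scene stay as the last step left them, time stands still between calls to the robot, and variables do not carry over. Pictures are saved under pics/ and viewed, at most 10 in all, crops included, and the job is handed in when it is done.

Besides the shell and the picture viewer there is one more tool, called after ">>>" by a JSON object that holds its "op" and its "data". drive_tool: Moves the arm, as the interface text tells. Its arguments: {"type":"object","properties":{"series":{"type":"array"},"grip_force":{"type":"number"}},"required":["series"]}

```bash
mkdir -p pics; python3 - <<'E'
from bench import telemetry, camera, get_calibration, r
import cv2
s=telemetry.read_state(); print(s, r.tips_ahead)
for n in("top","side"):
    im=camera(n); cv2.imwrite(f"pics/{n}0.png",im[:,:,::-1]); print(n,get_calibration(n))
E
```

```text
{'time': 0.0, 'joint_positions': array([ 1.27840838,  0.33285387, -0.06466774,  1.46096257,  0.02160694,
        1.34992898, -0.0884851 ]), 'joint_vel': array([-3.69729903e-05,  7.65079228e-04,  1.55755633e-03, -8.91975838e-04,
        3.80917865e-05,  7.55881533e-04, -4.47105534e-04]), 'joint_torque': array([-1.06505853e-03, -6.23273921e+01,  2.38095748e-02, -3.89900136e+01,
       -6.14511967e-02,  3.99644079e-02,  7.18273850e-05]), 'ee_pos': array([ 0.16645308, -0.60203819,  0.24375495]), 'eef_rot': array([ 9.90914837e-01,  1.34488866e-01, -1.41155575e-04, -7.14858597e-04]), 'ft_force': array([-0.242404  ,  0.67471778,  0.08370182]), 'torque': array([-0.04664587,  0.00194047,  0.01779953]), 'grip_force': 0.0, 'width': 0.08707637844533733} 0.022
top {'fovy': 50.6901320783384, 'cx': 251.04204145151851, 'cy': 195.3886556162316, 'xyz': array([0.43963144, 0.01213724, 1.03038717]), 'rotation': array([-0.03758663,  0.06323241,  0.71187767, -0.69844047])}
side {'fovy': 46.824161774647074, 'cx': 262.4428097633041, 'cy': 188.85229545310884, 'xyz': array([0.35458749, 0.88167982, 0.65368787]), 'rotation': array([-0.07013174,  0.50207017,  0.8569557 , -0.09291933])}
```

View pics/top0.png

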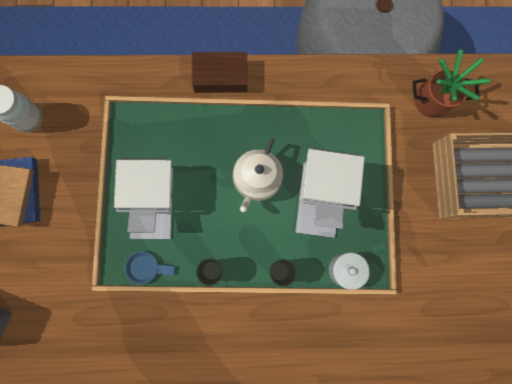

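View pics/side0.png

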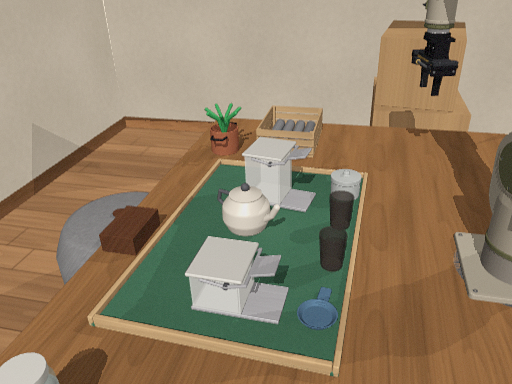

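The side view shows the near canister (230,275) is the short one and the far one (270,170) is the tall one. In the top view the tall one is on the right: lid around (333,178), lever plate around (328,215).

```bash
cat > h.py <<'E'
import numpy as np, cv2
from scipy.spatial.transform import Rotation as R
from bench import get_calibration
def ray(n,uv,cal=None):
    c=cal or get_calibration(n); f=192/np.tan(np.radians(c["fovy"]/2))
    uv=np.atleast_2d(np.array(uv,float))
    d=np.c_[(uv[:,0]-c["cx"])/f,-(uv[:,1]-c["cy"])/f,-np.ones(len(uv))]
    return np.array(c["xyz"]),R.from_quat(c["rotation"]).apply(d)
def onz(n,uv,z,cal=None):
    o,d=ray(n,uv,cal); return o+d*((z-o[2])/d[:,2])[:,None]
def proj(n,P,cal=None):
    c=cal or get_calibration(n); f=192/np.tan(np.radians(c["fovy"]/2))
    q=R.from_quat(c["rotation"]).inv().apply(np.atleast_2d(P)-c["xyz"])
    return np.c_[c["cx"]-f*q[:,0]/q[:,2],c["cy"]+f*q[:,1]/q[:,2]]
E
python3 - <<'E'
from h import *
im=cv2.imread("pics/top0.png")
c=im[140:250,280:400]; cv2.imwrite("pics/crop.png",cv2.resize(c,None,fx=5,fy=5,interpolation=cv2.INTER_CUBIC))
hsv=cv2.cvtColor(im,cv2.COLOR_BGR2HSV)
m=((hsv[:,:,2]>195)&(hsv[:,:,1]<40)).astype(np.uint8); m[:,:285]=0; m[:140]=0; m[235:]=0; m[:,380:]=0
cs,_=cv2.findContours(m,cv2.RETR_EXTERNAL,cv2.CHAIN_APPROX_NONE)
k=max(cs,key=cv2.contourArea); rc=cv2.minAreaRect(k); b=cv2.boxPoints(rc); print(rc,b)
P=onz("top",b,.165); print(P, P.mean(0), np.linalg.norm(np.diff(P,axis=0),axis=1))
E
```

```text
((332.9416809082031, 176.7902374267578), (56.92881393432617, 48.047386169433594), 7.666804790496826) [[301.52667 196.80168]
 [307.93677 149.18379]
 [364.3567  156.7788 ]
 [357.9466  204.39668]]
[[ 0.5588208  -0.13005947  0.165     ]
 [ 0.66457423 -0.14844316  0.165     ]
 [ 0.64578123 -0.27313237  0.165     ]
 [ 0.54012442 -0.2525147   0.165     ]] [ 0.60232517 -0.20103743  0.165     ] [0.1073394  0.12609749 0.10764966]
```

View pics/crop.png

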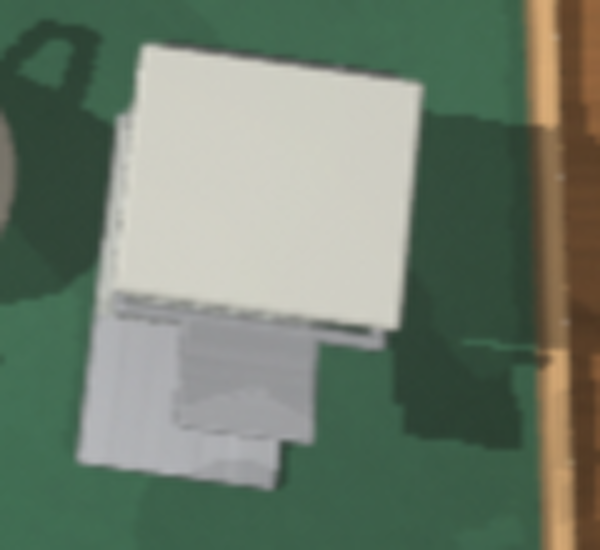

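The crop shows the tall lid with its front edge at the bottom. The darker lever plate has front corners near full-image (314.4,225) and (342.6,228.6), and back corners near (316,205) and (343.6,209).

```bash
python3 - <<'E'
from h import *
F=onz("top",[[314.4,225.3],[342.6,228.6]],.169); B=onz("top",[[316.2,205],[343.6,209]],.156)
print(F,B,np.linalg.norm(F[0]-F[1]))
for y in(-9,):
    y=np.radians(y); ex=np.array([np.cos(y),np.sin(y),0])
    Lf=np.array([.5495,-.1913,0]); print("pad from lid",Lf-ex*.042, "pad from plate",F.mean(0)+ex*.012)
# pad colour check in side view + shorter lid
print(proj("side",[.505,-.186,.166]))
# move in tool frame
from bench import telemetry
s=telemetry.read_state(); Rt=R.from_quat(s["eef_rot"]); print(Rt.as_matrix().round(3), Rt.inv().apply(np.array([.505,-.186,.3])-s["ee_pos"])/.04)
print(np.degrees(np.arctan2(Rt.as_matrix()[1],Rt.as_matrix()[0])))
E
```

```text
[[ 0.49633399 -0.15462749  0.169     ]
 [ 0.48811732 -0.21502187  0.169     ]] [[ 0.54143889 -0.16305195  0.156     ]
 [ 0.53158545 -0.2229695   0.156     ]] 0.06095075151710664
pad from lid [ 0.50801709 -0.18472975  0.        ] pad from plate [ 0.50407791 -0.18670189  0.169     ]
[[304.74861016 151.71424097]]
[[ 0.964  0.267 -0.   ]
 [ 0.267 -0.964  0.001]
 [-0.    -0.001 -1.   ]] [10.92926645 -7.77227421 -1.39474267]
[ 15.45794349 -74.54206059 107.97810116]
```

```bash
cat >> h.py <<'E'
def plan(tip,yaw=-8.5,tilt=14,tips=.022):
    from bench import telemetry
    s=telemetry.read_state(); R0=R.from_quat(s["eef_rot"])
    y=np.radians(yaw); x=np.array([np.cos(y),np.sin(y),0]); z=np.array([0,0,-1.])
    R1=R.from_matrix(np.c_[x,np.cross(z,x),z])*R.from_euler("y",tilt,degrees=True)
    p=np.array(tip)-R1.apply([0,0,tips])
    print("t",s["time"],"tip now",s["ee_pos"]+R0.apply([0,0,tips]),"turn",(np.degrees((R0.inv()*R1).as_rotvec())/5).round(2),"shift",(R0.inv().apply(p-s["ee_pos"])/.04).round(3),"F",s["ft_force"].round(2))
E
python3 -c "
from h import *
plan([.505,-.186,.25])"
```

```text
t 0.1 tip now [ 0.16647481 -0.60206997  0.22183934] turn [-0.6   2.76  4.77] shift [10.808 -7.825 -0.678] F [ 0.27  0.65 -0.39]
```

>>> {"op": "drive_tool", "data": {"series": [0,0,0,0.5,-0.4,-0.9,-1,0,0,1,1.2,-0.8,-1.5,-1,-0.6,2.76,4.77,10.8,-7.8,-1.5,-1,-0.6,2.76,4.77,10.8,-7.8,-1.5,-1,-0.6,2.76,4.77,10.8,-7.8,-1.5,-1,-0.6,2.76,4.77,10.8,-7.8,-1.5,-1,-0.6,2.76,4.77,10.8,-7.8,-1.5,-1,-0.6,2.76,4.77,10.8,-7.8,-1.5,-1,-0.6,2.76,4.77,10.8,-7.8,-1.5,-1,-0.6,2.76,4.77,10.8,-7.8,-1.5,-1]}}

```text
time: 0.93
ee_pos: [0.4117, -0.2963, 0.3043]
eef_rot: [0.99, -0.074, 0.122, 0.01]
ft_force: [1.2, -2.0, 0.3]
width: 0.0283
grip_force: 0.0
```

```bash
python3 -c "
from h import *
plan([.505,-.186,.25])"
```

```text
t 0.9333 tip now [ 0.4170082  -0.29715218  0.28295771] turn [ 0.02 -0.   -0.  ] shift [ 1.512 -3.075  1.222] F [ 1.16 -2.03  0.32]
```

>>> {"op": "drive_tool", "data": {"series": [0,0,0,1.5,-3.07,1.2,-1,0,0,0,1.5,-3.07,1.2,-1,0,0,0,1.5,-3.07,1.2,-1,0,0,0,1.5,-3.07,1.2,-1,0,0,0,1.5,-3.07,1.2,-1,0,0,0,1.5,-3.07,1.2,-1,0,0,0,1.5,-3.07,1.2,-1]}}

```text
time: 1.52
ee_pos: [0.4979, -0.1879, 0.272]
eef_rot: [0.99, -0.074, 0.121, 0.01]
ft_force: [0.6, -0.3, 0.3]
width: 0.0003
grip_force: 0.0
```

```bash
python3 - <<'E'
from h import *
from bench import camera
plan([.505,-.186,.18])
c=get_calibration("wrist"); im=camera("wrist"); s=camera("side")
P=np.array([.505,-.186,.166]); y=np.radians(-8.5); ex=np.array([np.cos(y),np.sin(y),0]); ey=np.array([-ex[1],ex[0],0])
Q=[P+ex*a*np.cos(.25)+ey*b-np.array([0,0,a*np.sin(.25)]) for a,b in((0,0),(-.012,.03),(-.012,-.03),(.042,.03),(.042,-.03))]
w=im[:,:,::-1].copy(); v=s[:,:,::-1].copy()
for I,n,cc in((w,"wrist",c),(v,"side",None)):
    for u in proj(n,Q,cc): cv2.circle(I,tuple(int(i) for i in u.round()),1,(0,0,255),-1)
v=cv2.resize(v[60:220,210:370],(480,480),interpolation=cv2.INTER_CUBIC)
cv2.imwrite("pics/a1.png",cv2.resize(np.hstack([cv2.resize(w,(480,360)),v[:360]]),(800,300)))
E
```

```text
t 1.5167 tip now [ 0.50314858 -0.18876163  0.25069597] turn [ 0.02  0.   -0.01] shift [-0.393 -0.077  1.723] F [ 0.57 -0.35  0.35]
```

View pics/a1.png

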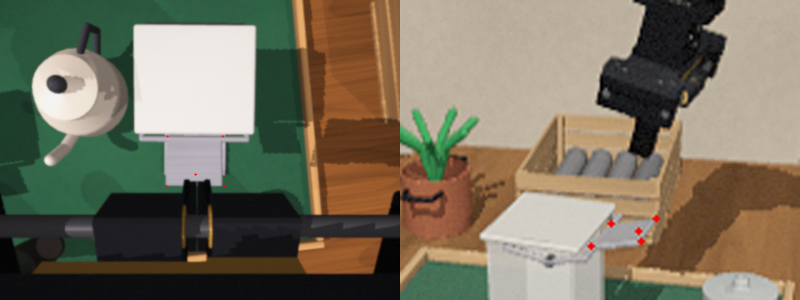

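The projected plate corners (wrist crop ~(167,136)–(225,186), side ~(590,245)–(656,218)) land on the lever plate. I'll go down to just above it.

>>> {"op": "drive_tool", "data": {"series": [0,0,0,-0.2,-0.05,0.9,-1,0,0,0,-0.4,-0.08,1.7,-1,0,0,0,-0.4,-0.08,1.7,-1,0,0,0,-0.4,-0.08,1.7,-1,0,0,0,-0.4,-0.08,1.7,-1]}}

```text
time: 2.03
ee_pos: [0.5004, -0.1851, 0.2043]
eef_rot: [0.99, -0.074, 0.123, 0.01]
ft_force: [0.6, 1.0, 1.0]
width: 0.0003
grip_force: 0.0
```

```bash
python3 -c "
from h import *
plan([.506,-.186,.125])"
```

```text
t 2.0333 tip now [ 0.50569848 -0.18593414  0.18301297] turn [ 0.02 -0.03 -0.01] shift [-3.450e-01 -1.000e-03  1.408e+00] F [0.64 1.04 0.95]
```

>>> {"op": "drive_tool", "data": {"series": [0,0,0,-0.03,0,0.12,-1,0,0,0,-0.06,0,0.25,-1,0,0,0,-0.09,0,0.38,-1,0,0,0,-0.12,0,0.5,-1,0,0,0,-0.16,0,0.63,-1,0,0,0,-0.19,0,0.76,-1,0,0,0,-0.22,0,0.88,-1,0,0,0,-0.25,0,1.0,-1,0,0,0,-0.28,0,1.13,-1,0,0,0,-0.31,0,1.24,-1]}}

```text
time: 2.87
ee_pos: [0.5004, -0.1844, 0.1511]
eef_rot: [0.99, -0.074, 0.122, 0.01]
ft_force: [1.6, -0.2, 4.4]
width: 0.0005
grip_force: 1.8
```

```bash
python3 - <<'E'
from h import *
from bench import camera
plan([.506,-.186,.126])
s=camera("side")[:,:,::-1]
cv2.imwrite("pics/a2.png",cv2.resize(s[60:240,200:440],(720,540),interpolation=cv2.INTER_CUBIC))
E
```

```text
t 2.8667 tip now [ 0.50573997 -0.1852709   0.12977003] turn [ 0.02 -0.02 -0.  ] shift [-0.013  0.018  0.094] F [ 1.55 -0.2   4.35]
```

View pics/a2.png

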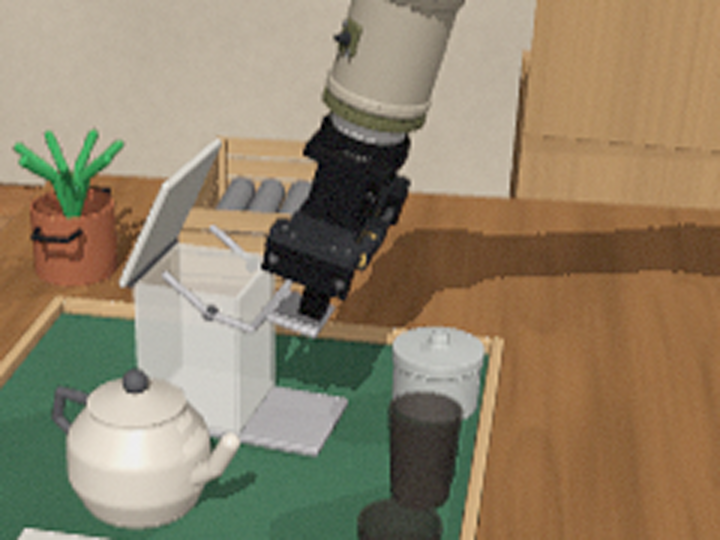

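The lid is leaning well back, at about (170,215) in the crop, and the force is only spring-level at 4.4 N. I'll press on to the stop.

>>> {"op": "drive_tool", "data": {"series": [0,0,0,0,0,0.03,-1,0,0,0,-0.01,0,0.06,-1,0,0,0,-0.01,0,0.06,-1,0,0,0,-0.01,0,0.06,-1]}}

```text
time: 3.25
ee_pos: [0.5002, -0.1843, 0.149]
eef_rot: [0.99, -0.074, 0.122, 0.01]
ft_force: [-0.1, 0.2, 3.8]
width: 0.0004
grip_force: 1.5
```

>>> {"op": "drive_tool", "data": {"series": [0,0,0,0,0,0.03,-1,0,0,0,-0.01,0,0.05,-1,0,0,0,-0.01,0,0.05,-1,0,0,0,-0.01,0,0.05,-1]}}

```text
time: 3.58
ee_pos: [0.5004, -0.1843, 0.1481]
eef_rot: [0.99, -0.074, 0.122, 0.01]
ft_force: [-8.2, 3.4, 17.8]
width: 0.0002
grip_force: 9.9
```

At the stop, with the force jumping to 18 N. I'll ease off a hair and hold.

>>> {"op": "drive_tool", "data": {"series": [0,0,0,0,0,-0.01,-1,0,0,0,0,0,-0.01,-1,0,0,0,0,0,-0.01,-1,0,0,0,0,0,-0.01,-1,0,0,0,0,0,-0.01,-1,0,0,0,0,0,-0.01,-1]}}

```text
time: 4.08
ee_pos: [0.5004, -0.1843, 0.1483]
eef_rot: [0.99, -0.074, 0.122, 0.01]
ft_force: [-6.0, 1.7, 13.8]
width: 0.0004
grip_force: 7.4
```

>>> {"op": "drive_tool", "data": {"series": [0,0,0,0,0,0,-1,0,0,0,0,0,0,-1,0,0,0,0,0,0,-1,0,0,0,0,0,0,-1,0,0,0,0,0,0,-1,0,0,0,0,0,0,-1,0,0,0,0,0,0,-1,0,0,0,0,0,0,-1,0,0,0,0,0,0,-1,0,0,0,0,0,0,-1]}}

```text
time: 4.92
ee_pos: [0.5004, -0.1843, 0.1483]
eef_rot: [0.99, -0.074, 0.122, 0.01]
ft_force: [-5.3, 2.8, 13.6]
width: 0.0005
grip_force: 7.4
```

>>> {"op": "drive_tool", "data": {"series": [0,0,0,0,0,0,-1,0,0,0,0,0,0,-1,0,0,0,0,0,0,-1,0,0,0,0,0,0,-1,0,0,0,0,0,0,-1,0,0,0,0,0,0,-1,0,0,0,0,0,0,-1,0,0,0,0,0,0,-1,0,0,0,0,0,0,-1,0,0,0,0,0,0,-1]}}

```text
time: 5.75
ee_pos: [0.5004, -0.1843, 0.1483]
eef_rot: [0.99, -0.074, 0.122, 0.01]
ft_force: [-5.6, 0.9, 13.7]
width: 0.0008
grip_force: 7.4
```

```bash
python3 - <<'E'
from h import *
from bench import camera
s=camera("side")[:,:,::-1]
plan([.506,-.186,.176])
cv2.imwrite("pics/a3.png",cv2.resize(s[60:240,200:440],(720,540),interpolation=cv2.INTER_CUBIC))
E
```

```text
t 5.8 tip now [ 0.5056514  -0.1851314   0.12690988] turn [ 0.02 -0.02  0.  ] shift [ 0.311  0.023 -1.187] F [-5.54  3.43 14.18]
```

View pics/a3.png

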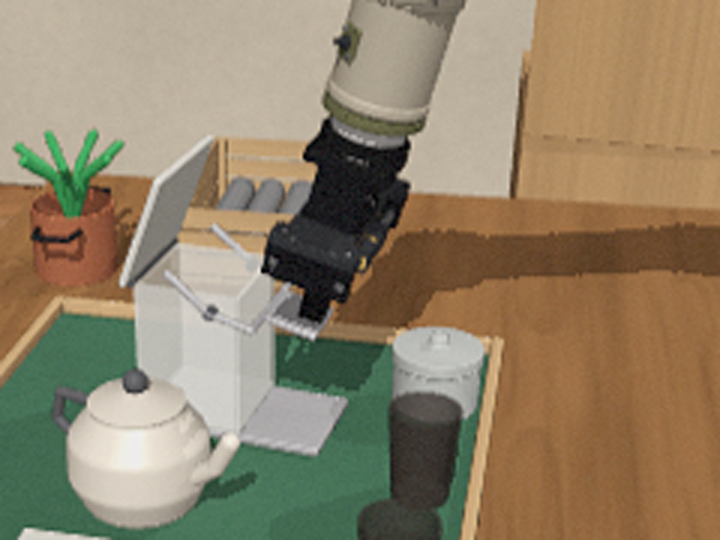

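The tall lid is fully open (crop (170,210)), nothing else has moved, and z matches the expected 0.127 at the stop. I'll finish the hold, then release slowly.

>>> {"op": "drive_tool", "data": {"series": [0,0,0,0,0,0,-1,0,0,0,0,0,0,-1,0,0,0,0,0,0,-1,0,0,0,0,0,0,-1,0,0,0,0,0,0,-1,0,0,0,0,0,0,-1,0,0,0,0,0,0,-1,0,0,0,0,0,0,-1,0,0,0,0,0,0,-1]}}

```text
time: 6.55
ee_pos: [0.5004, -0.1843, 0.1482]
eef_rot: [0.99, -0.074, 0.122, 0.01]
ft_force: [-5.7, 2.5, 14.5]
width: 0.0002
grip_force: 7.4
```

>>> {"op": "drive_tool", "data": {"series": [0,0,0,0.007,0,-0.03,-1,0,0,0,0.015,0,-0.06,-1,0,0,0,0.022,0,-0.09,-1,0,0,0,0.03,0,-0.12,-1,0,0,0,0.037,0,-0.15,-1,0,0,0,0.045,0,-0.18,-1,0,0,0,0.052,0,-0.21,-1,0,0,0,0.06,0,-0.24,-1,0,0,0,0.067,0,-0.27,-1,0,0,0,0.075,0,-0.3,-1]}}

```text
time: 7.38
ee_pos: [0.4999, -0.1844, 0.1596]
eef_rot: [0.99, -0.074, 0.122, 0.01]
ft_force: [-0.9, 1.6, 1.9]
width: 0.0003
grip_force: 1.3
```

>>> {"op": "drive_tool", "data": {"series": [0,0,0,0.007,0,-0.03,-1,0,0,0,0.015,0,-0.06,-1,0,0,0,0.022,0,-0.09,-1,0,0,0,0.03,0,-0.12,-1,0,0,0,0.037,0,-0.15,-1,0,0,0,0.045,0,-0.18,-1,0,0,0,0.052,0,-0.21,-1,0,0,0,0.06,0,-0.24,-1,0,0,0,0.067,0,-0.27,-1,0,0,0,0.075,0,-0.3,-1]}}

```text
time: 8.22
ee_pos: [0.5001, -0.1843, 0.1721]
eef_rot: [0.99, -0.074, 0.122, 0.01]
ft_force: [-0.9, -0.0, 2.5]
width: 0.0003
grip_force: 1.1
```

>>> {"op": "drive_tool", "data": {"series": [0,0,0,0.007,0,-0.03,-1,0,0,0,0.015,0,-0.06,-1,0,0,0,0.022,0,-0.09,-1,0,0,0,0.03,0,-0.12,-1,0,0,0,0.037,0,-0.15,-1,0,0,0,0.045,0,-0.18,-1,0,0,0,0.052,0,-0.21,-1,0,0,0,0.06,0,-0.24,-1,0,0,0,0.067,0,-0.27,-1,0,0,0,0.075,0,-0.3,-1]}}

```text
time: 9.05
ee_pos: [0.5, -0.1843, 0.1844]
eef_rot: [0.99, -0.074, 0.122, 0.01]
ft_force: [1.2, -0.7, 1.8]
width: 0.0002
grip_force: 0.9
```

>>> {"op": "drive_tool", "data": {"series": [0,0,0,0.005,0,-0.02,-1,0,0,0,0.01,0,-0.04,-1,0,0,0,0.015,0,-0.06,-1,0,0,0,0.02,0,-0.08,-1,0,0,0,0.025,0,-0.1,-1,0,0,0,0.03,0,-0.12,-1,0,0,0,0.035,0,-0.14,-1,0,0,0,0.04,0,-0.16,-1,0,0,0,0.045,0,-0.18,-1,0,0,0,0.05,0,-0.2,-1]}}

```text
time: 9.88
ee_pos: [0.4998, -0.1843, 0.1925]
eef_rot: [0.99, -0.074, 0.122, 0.01]
ft_force: [-0.2, -0.2, -0.2]
width: 0.0005
grip_force: 0.2
```

>>> {"op": "drive_tool", "data": {"series": [0,0,0,0.005,0,-0.02,-1,0,0,0,0.01,0,-0.04,-1,0,0,0,0.015,0,-0.06,-1,0,0,0,0.02,0,-0.08,-1,0,0,0,0.025,0,-0.1,-1,0,0,0,0.03,0,-0.12,-1,0,0,0,0.035,0,-0.14,-1,0,0,0,0.04,0,-0.16,-1,0,0,0,0.045,0,-0.18,-1,0,0,0,0.05,0,-0.2,-1]}}

```text
time: 10.72
ee_pos: [0.5, -0.1843, 0.2008]
eef_rot: [0.99, -0.074, 0.122, 0.01]
ft_force: [-0.5, -0.3, 0.6]
width: 0.0005
grip_force: 0.0
```

Free at the top. I'll move straight up and check.

>>> {"op": "drive_tool", "data": {"series": [0,0,0,0.12,0,-0.5,-1,0,0,0,0.25,0,-1,-1,0,0,0,0.37,0,-1.5,-1,0,0,0,0.5,0,-2,-1,0,0,0,0.5,0,-2.5,-1,0,0,0,0.5,0,-2.5,-1,0,0,0,0.5,0,-2.5,-1,0,0,0,0.5,0,-2.5,-1]}}

```text
time: 11.38
ee_pos: [0.495, -0.1834, 0.302]
eef_rot: [0.99, -0.074, 0.121, 0.01]
ft_force: [-0.4, -0.2, 0.4]
width: 0.0003
grip_force: 0.0
```

```bash
python3 - <<'E'
from h import *
from bench import camera
plan([.506,-.186,.176])
s=camera("side")[:,:,::-1]
a=cv2.imread("pics/side0.png")
cv2.imwrite("pics/a4.png",np.hstack([cv2.resize(i[100:340,180:380],(400,480),interpolation=cv2.INTER_CUBIC) for i in(a,s)]))
E
```

```text
t 11.3833 tip now [ 0.50024404 -0.18421462  0.28065696] turn [ 0.01  0.   -0.  ] shift [-0.488  0.02   2.575] F [-0.36 -0.23  0.38]
```

View pics/a4.png

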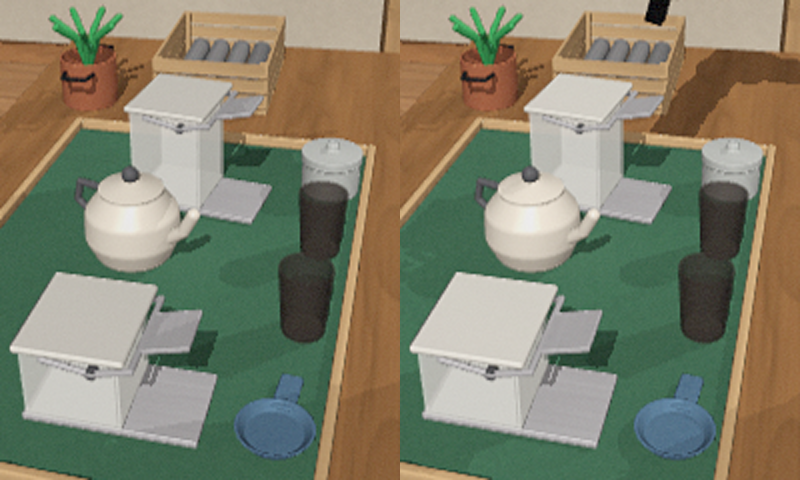

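The before and after views match: the tall lid is shut (right half, (580,95)), its lever is up, and everything stands where it was.

```bash
python3 -c "
from bench import r
print(r.close_job())"
```

```text
the job is handed in; nothing more can be done
None
```

I pressed the tall canister's lever to its stop, held the lid fully open for about 3 s, let the lever up over about 3 s so the lid shut gently, moved the arm clear, and handed the job in; the side view afterwards shows nothing else moved.

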